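# Sort the microscope objectives into their docks and sign the station off

### The job

Each microscope objective lives in the dock whose gauge post is as tall as the objective itself, but some have been mixed up and others left on the mat. Put every objective that is here upright and nose up in its own dock, its foot wholly on the round grey seat (swap those that stand in each other's docks), and only when all are home push the ready lever fully over, away from the robot. Leave the dish, the bottle and the white round box where they are.

Things in the scene. Friction and masses are not known exactly. Their poses are not given: they have to be found in the camera images.
- obj34_mid (a point): Microscope objective 34 mm tall in all, a bare-metal round barrel 40 mm in diameter on a black foot 48 mm in diameter and 5 mm high; the top 8 mm taper to a 24 mm nose. It is loose and stands nose up; about 0.15 kg. The point is on its axis, half-way up (17 mm above its underside); z is its axis, nose end up. May be absent.
- obj42_mid (a point): Microscope objective 42 mm tall in all, a bare-metal round barrel 40 mm in diameter on a black foot 48 mm in diameter and 5 mm high; the top 8 mm taper to a 24 mm nose. It is loose and stands nose up; about 0.16 kg. The point is on its axis, half-way up (21 mm above its underside); z is its axis, nose end up. Always present.
- obj50_mid (a point): Microscope objective 50 mm tall in all, a bare-metal round barrel 40 mm in diameter on a black foot 48 mm in diameter and 5 mm high; the top 8 mm taper to a 24 mm nose. It is loose and stands nose up; about 0.17 kg. The point is on its axis, half-way up (25 mm above its underside); z is its axis, nose end up. May be absent.
- obj58_mid (a point): Microscope objective 58 mm tall in all, a bare-metal round barrel 40 mm in diameter on a black foot 48 mm in diameter and 5 mm high; the top 8 mm taper to a 24 mm nose. It is loose and stands nose up; about 0.19 kg. The point is on its axis, half-way up (29 mm above its underside); z is its axis, nose end up. May be absent.
- obj66_mid (a point): Microscope objective 66 mm tall in all, a bare-metal round barrel 40 mm in diameter on a black foot 48 mm in diameter and 5 mm high; the top 8 mm taper to a 24 mm nose. It is loose and stands nose up; about 0.20 kg. The point is on its axis, half-way up (33 mm above its underside); z is its axis, nose end up. Always present.
- obj74_mid (a point): Microscope objective 74 mm tall in all, a bare-metal round barrel 40 mm in diameter on a black foot 48 mm in diameter and 5 mm high; the top 8 mm taper to a 24 mm nose. It is loose and stands nose up; about 0.21 kg. The point is on its axis, half-way up (37 mm above its underside); z is its axis, nose end up. May be absent.
- dock34_seat (a point): Dock of the 34 mm objective: a fixed flat black stand 120 x 104 mm, 4 mm thick, with a flat round grey seat of 68 mm diameter (no recess) and, centred 57 mm from the seat's centre along this frame's +x (away from the robot), a square metal gauge post 14 x 14 mm that rises 34 mm above the stand, just as high as the objective that lives there. The point is the seat's centre, on the stand's top face; x towards the post, z up.
- dock42_seat (a point): Dock of the 42 mm objective: a fixed flat black stand 120 x 104 mm, 4 mm thick, with a flat round grey seat of 68 mm diameter (no recess) and, centred 57 mm from the seat's centre along this frame's +x (away from the robot), a square metal gauge post 14 x 14 mm that rises 42 mm above the stand, just as high as the objective that lives there. The point is the seat's centre, on the stand's top face; x towards the post, z up.
- dock50_seat (a point): Dock of the 50 mm objective: a fixed flat black stand 120 x 104 mm, 4 mm thick, with a flat round grey seat of 68 mm diameter (no recess) and, centred 57 mm from the seat's centre along this frame's +x (away from the robot), a square metal gauge post 14 x 14 mm that rises 50 mm above the stand, just as high as the objective that lives there. The point is the seat's centre, on the stand's top face; x towards the post, z up.
- dock58_seat (a point): Dock of the 58 mm objective: a fixed flat black stand 120 x 104 mm, 4 mm thick, with a flat round grey seat of 68 mm diameter (no recess) and, centred 57 mm from the seat's centre along this frame's +x (away from the robot), a square metal gauge post 14 x 14 mm that rises 58 mm above the stand, just as high as the objective that lives there. The point is the seat's centre, on the stand's top face; x towards the post, z up.
- dock66_seat (a point): Dock of the 66 mm objective: a fixed flat black stand 120 x 104 mm, 4 mm thick, with a flat round grey seat of 68 mm diameter (no recess) and, centred 57 mm from the seat's centre along this frame's +x (away from the robot), a square metal gauge post 14 x 14 mm that rises 66 mm above the stand, just as high as the objective that lives there. The point is the seat's centre, on the stand's top face; x towards the post, z up.
- dock74_seat (a point): Dock of the 74 mm objective: a fixed flat black stand 120 x 104 mm, 4 mm thick, with a flat round grey seat of 68 mm diameter (no recess) and, centred 57 mm from the seat's centre along this frame's +x (away from the robot), a square metal gauge post 14 x 14 mm that rises 74 mm above the stand, just as high as the objective that lives there. The point is the seat's centre, on the stand's top face; x towards the post, z up.
- mat: Fixed flat black rubber mat, 115 mm along its x by 250 mm along its y, 4 mm thick; origin at the centre of its underside on the bench. Objectives may stand on it at first, about 65 mm either side of its centre along y, and it may be used to put one aside.
- ready (a joint): Metal toggle lever of the station's ready switch, swinging in an upright plane about a level axis in its housing: 0 rad = leaning towards the robot side (-x of the housing) by 0.5 rad, 0.5 = upright, 1.0 rad = leaning away (+x of the housing) by 0.5 rad. It starts between 0 and 0.2 and stays where it is left (light friction).
- ready_tip (a point): Centre of the metal ball, 26 mm in diameter, at the end of the ready lever, 80 mm from the pivot along a bar 10 mm thick; 92 mm above the bench at either end of the swing, 102 mm when upright.
- ready_base: Fixed grey housing block of the ready lever; origin at the centre of its underside on the bench, x the direction in which the lever is pushed. 70 x 50 mm, 25 mm high; the pivot is 22 mm above its origin. It is never turned more than 0.3 rad.
- dish: Bystander: loose shallow steel dish, 90 mm in diameter, 20 mm high, origin at the centre of its underside. Leave alone.
- bottle: Bystander: loose closed white plastic bottle, 60 mm in diameter, 150 mm high, origin at the centre of its underside. Leave alone.
- coinbox: Bystander: loose round white plastic wafer box, 64 mm in diameter, 22 mm high, origin at the centre of its underside. Leave alone.

How it is judged:
On the way, in this order (a step that is already met when the one before it is completed fails the run):
1. every objective present stands released in its own dock (horizontal distance between obj34_mid and dock34_seat below 0.01 m and z of obj34_mid in the frame of dock34_seat between 0.012 and 0.022 m and angle between each of obj34_mid, obj42_mid, obj50_mid, obj58_mid, obj66_mid, obj74_mid's own z axis and vertical below 0.1 rad and contact force between the fingers and obj34 below 0.1 N and linear speed of each of obj34, obj42, obj50, obj58, obj66, obj74 below 0.02 m/s and horizontal distance between obj42_mid and dock42_seat below 0.01 m and z of obj42_mid in the frame of dock42_seat between 0.016 and 0.026 m and contact force between the fingers and obj42 below 0.1 N and horizontal distance between obj50_mid and dock50_seat below 0.01 m and z of obj50_mid in the frame of dock50_seat between 0.02 and 0.03 m and contact force between the fingers and obj50 below 0.1 N and horizontal distance between obj58_mid and dock58_seat below 0.01 m and z of obj58_mid in the frame of dock58_seat between 0.024 and 0.034 m and contact force between the fingers and obj58 below 0.1 N and horizontal distance between obj66_mid and dock66_seat below 0.01 m and z of obj66_mid in the frame of dock66_seat between 0.028 and 0.038 m and contact force between the fingers and obj66 below 0.1 N and horizontal distance between obj74_mid and dock74_seat below 0.01 m and z of obj74_mid in the frame of dock74_seat between 0.032 and 0.042 m and contact force between the fingers and obj74 below 0.1 N), for 0.2 s.
2. the ready lever has been pushed over (value of joint ready above 0.85 rad), for 0.2 s.
At the end, for the whole second after the job is handed in: Every objective present stands upright (within 0.1 rad), at rest and released on the seat of its own dock, its axis within 10 mm of the seat's centre; the ready lever is at more than 0.85 rad; dish, bottle and white box are within 30 mm of where they were and upright (all of step 1 and value of joint ready above 0.85 rad and distance of each of dish, bottle, coinbox from where it was at the start of the episode below 0.03 m and angle between each of dish, bottle, coinbox's own z axis and vertical below 0.2 rad); the robot touches nothing.
It fails at once if the dish is knocked over or moved more than 30 mm (distance of dish from where it was at the start of the episode above 0.03 m or angle between dish's own z axis and vertical above 0.4 rad).
It fails at once if the bottle is knocked over or moved more than 30 mm (distance of bottle from where it was at the start of the episode above 0.03 m or angle between bottle's own z axis and vertical above 0.4 rad).
It fails at once if the coinbox is knocked over or moved more than 30 mm (distance of coinbox from where it was at the start of the episode above 0.03 m or angle between coinbox's own z axis and vertical above 0.4 rad).
Of obj34, obj50, obj58, obj74 only 2 to 4 are there at a start; the rules pass over those that are not, and their reading is None.
At some moment in a run one of obj34, obj42, obj50, obj58, obj66, obj74 may be knocked a few centimetres aside while the robot is not near it.
It also fails if it takes over 210 s, if anything falls off the work surface, if the arm or the gripper's body presses on something with over 40 N, if the wrist force passes 120 N, or if a joint passes its speed limit or range.

### The arm

A 6-joint arm with a two-finger parallel gripper is mounted at the origin on the work surface. World frame = base frame: x ahead of the robot, y to its left, z up, the work surface at z = 0. Lengths are in m, angles in rad, forces in N, time in s.
With the tool pointing down it reaches from about 0.225 to 0.875 m from the base axis. Payload 3.4 kg.
Tool frame: the origin (TCP) lies at the very end of the fingers, on their centre line; the grasp point (between the pads) lies 19 mm behind it; z points along the fingers, y is the line along which they close (so a half turn about z gives the same grasp; the last joint's range is limited). The gripper opens to 85 mm and grips with 20 to 120 N. Pads are 22 mm wide; open, the fingers measure 114 mm over their backs; the gripper's body (76 mm by 85 mm) begins 54 mm behind the grasp point. The pads swing forward as they close: fully open they stand 13 mm farther back than shut.
Start: joints at [1.189, 0.276, 1.505, -0, 1.361, -0.121], TCP at [0.148, 0.556, 0.194] pointing down, gripper open.
Joint ranges: [-2.89, 2.89], [-0.75, 2.08], [0.22, 2.7], [-1.18, 4.32], [0.11, 2.71], [-2.7, 2.7]. Speed limits (rad/s): [2.57, 2.57, 3.14, 3.14, 3.14, 3.14].

### API

Orientations are given as a unit quaternion [w, x, y, z].
In Python, from rig import readout, vision, manip gives the robot as it stands.
- The arm moves only by the shell command python3 -m handwheel 'ROWS' [FORCE]. ROWS is JSON, a list of rows, each a list of 3 entries, a list of its own where there are three numbers: the shift along the tool's x, y, z in mm, then the turn, a rotation vector about the tool's x, y, z in units of 6 degrees (1.0 is 6 degrees), then the closure, from -1 (fully open) to 1 (shut), so that 0 is half open. A call has 1 to 20 rows; each row shifts and turns the commanded pose from where the row before left it, along the tool's axes as they then stand; what a row does not reach is not made up. A row lasts 1/8 s, in which the tool goes at most 62.5 mm and 10.7 degrees, less where a joint would pass 70% of its speed; a pose out of reach is approached as far as the arm can. A call is refused whole if a number of a shift passes 62.5 or a number of a turn 1, either way. A call with a gripper value outside its range is refused whole. The fingers move at their own pace and stop on an object; FORCE is the grip in N (left out, the last holds). Time passes only in rows, so rows that do not move let the fingers close. It gives the time, the measured TCP pose, the force, the opening and the grip force at its end, in the units of the state.
- readout.get_state(): the state, without advancing time (a new reading comes with each control period).
- vision.get_image(name): name is "scene" or "top"; returns the picture (420x560x3 uint8, blue, green, red); there is no depth.
- vision.camera_params(name): a dict with "intrinsics" (3x3 intrinsics, pixels), "rvec" (rotation vector, rad) and "tvec" (3), from world to camera coordinates, as OpenCV has them. Camera axes: x right, y down, z forward; pixel columns grow to the right and rows downward; lengths in m; the calibration is good to about 2 mm. A picture is of the moment at which its call begins. camera_params takes no time and is no camera call.
- manip.sign_off(): hands the job in; it is judged then, once.
The state is a dict: "clock": time; "qpos": joint angles; "qd": joint speeds; "effort": joint torques, N m; "position": TCP position; "ee_rot": TCP orientation; "contact_force": force on the tool from outside, world axes, zero at the start; "moment": the same for the moment, N m; "width": finger opening in m; "gripper_force": force on a finger pad.
Only numpy, scipy, OpenCV 4.12 (cv2) and the standard library are available. Lean on these libraries where they do the work, as an engineer would, in place of code of your own. Each camera call takes 0.05 s, during which the arm holds its last target. There are 200 camera calls.

## Working session

There is one attempt and no reset: what is moved stays moved. The work goes in short steps, Python scripts to look and compute and a shell command to move; the robot and the scene stay as the last step left them, time stands still between calls to the robot, and variables do not carry over. Pictures are saved under pics/ and viewed, at most 16 in all, crops included, and the job is handed in when it is done.

```bash
mkdir -p pics; ls
python3 - <<'E'
from rig import readout, vision, manip
import cv2
for n in("scene","top"):
    cv2.imwrite(f"pics/{n}0.png",vision.get_image(n)); p=vision.camera_params(n); print(n,p)
print(readout.get_state())
E
```

```text
pics
scene {'intrinsics': array([[453.14388602,   0.        , 272.63253853],
       [  0.        , 453.14388602, 203.41622798],
       [  0.        ,   0.        ,   1.        ]]), 'rvec': array([ 1.33308271,  2.30754752, -0.8549473 ]), 'tvec': array([ 0.28275892, -0.32217451,  1.39904293])}
top {'intrinsics': array([[385.72074189,   0.        , 278.58824419],
       [  0.        , 385.72074189, 211.30685137],
       [  0.        ,   0.        ,   1.        ]]), 'rvec': array([ 2.18579508, -2.14730306,  0.15248343]), 'tvec': array([-0.01264861,  0.5637472 ,  0.97684351])}
{'clock': 0.1, 'qpos': array([ 1.18901717e+00,  2.76557364e-01,  1.50601407e+00,  1.19976762e-05,
        1.36070458e+00, -1.21014818e-01]), 'qd': array([ 0.00192856, -0.00042403, -0.00316055, -0.00213958,  0.00018445,
       -0.00078682]), 'effort': array([ 8.76793838e-04, -4.17703807e+01, -2.46403116e+01, -1.38097598e-04,
        5.86703536e-03, -1.66436678e-06]), 'position': array([0.14805376, 0.55505787, 0.19280866]), 'ee_rot': array([-2.15055693e-04,  1.30014278e-01,  9.91511765e-01, -8.13764022e-04]), 'contact_force': array([-0.98296402,  0.22981403,  0.49024301]), 'moment': array([-0.01191202,  0.03601266, -0.00602202]), 'gripper_force': 0.0, 'width': 0.08525906307832078}
```

View pics/scene0.png

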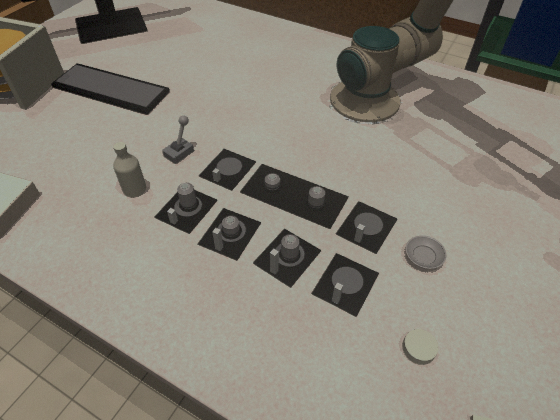

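View pics/top0.png

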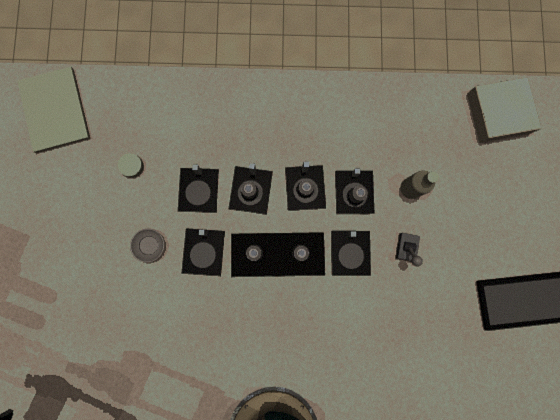

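The top view shows six docks: the upper row has seats near (198,192), (250,190), (306,188) and (358,194), the lower row near (203,255) and (351,256). Five objectives are present: three in upper-row docks and two on the mat at (254,253) and (301,253). The lever is at (410,255). I'll zoom in on both views.

Run:
```python
import cv2
a=cv2.imread("pics/scene0.png")[105:320,150:410]; b=cv2.imread("pics/top0.png")[155:285,170:436]
g=lambda i,s: cv2.convertScaleAbs(cv2.resize(i,None,fx=s,fy=s,interpolation=cv2.INTER_CUBIC),alpha=1.6)
cv2.imwrite("pics/s_c.png",g(a,2.75)); cv2.imwrite("pics/t_c.png",g(b,3))
```

```text
(no output)
```

View pics/s_c.png

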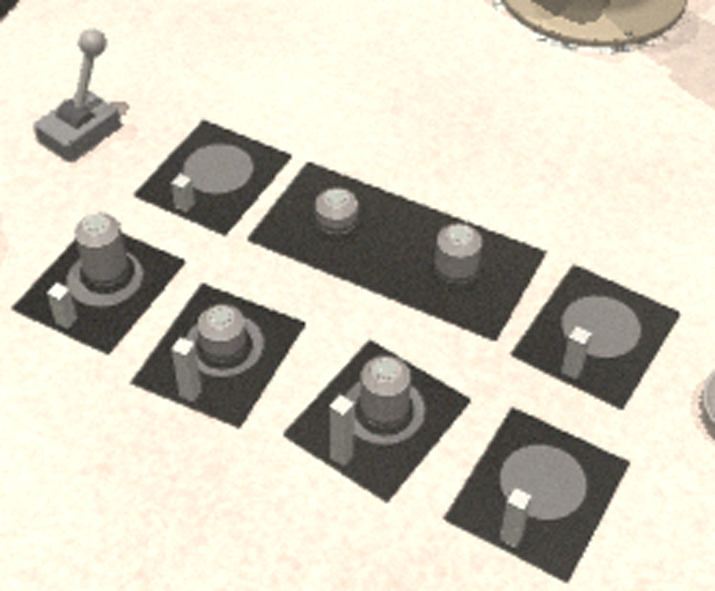

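View pics/t_c.png

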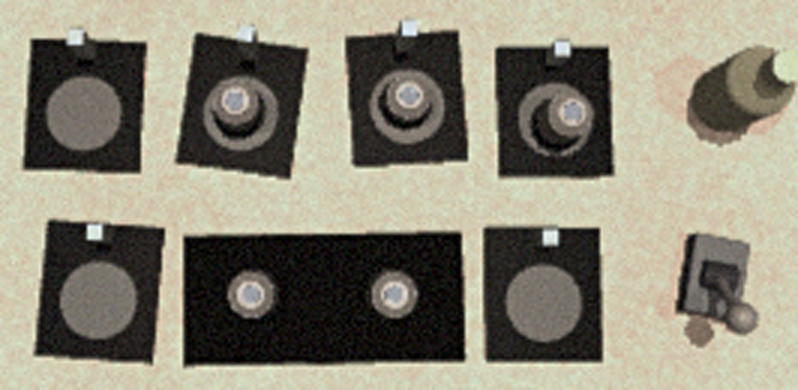

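The crops show post tops as bright white squares and nose glasses as pale discs, both clear in each view. I'll take centroids near these seeds and triangulate. Seat centres come from grey blobs and dark stand contours in the top view.

```bash
cat > h.py <<'E'
import numpy as np, cv2
from rig import vision, readout
C={}
for n in("scene","top"):
    p=vision.camera_params(n); C[n]=(p["intrinsics"],cv2.Rodrigues(p["rvec"])[0],np.array(p["tvec"]).reshape(3))
def ray(n,px):
    K,R,t=C[n]; d=R.T@np.linalg.inv(K)@np.array([px[0],px[1],1.]); return -R.T@t,d
def onz(n,px,z):
    o,d=ray(n,px); return o+d*(z-o[2])/d[2]
def proj(n,X):
    K,R,t=C[n]; v=K@(R@np.asarray(X)+t); return v[:2]/v[2]
def tri(a,b):
    P=[C[n][0]@np.c_[C[n][1],C[n][2]] for n in("scene","top")]
    X=cv2.triangulatePoints(P[0],P[1],np.array(a,float).reshape(2,1),np.array(b,float).reshape(2,1)).ravel(); return X[:3]/X[3]
def bright(img,s,r=4,top=False):
    x0,y0=int(round(s[0]))-r,int(round(s[1]))-r
    g=cv2.cvtColor(img,cv2.COLOR_BGR2GRAY).astype(float)[y0:y0+2*r+1,x0:x0+2*r+1]
    w=np.clip(g-(g.max()+np.median(g))/2,0,None); ys,xs=np.mgrid[0:g.shape[0],0:g.shape[1]]
    return np.array([(w*xs).sum()/w.sum()+x0,(w*ys).sum()/w.sum()+y0])
E
python3 - <<'E'
from h import *
np.set_printoptions(precision=4,suppress=True)
S=cv2.imread("pics/scene0.png");T=cv2.imread("pics/top0.png")
sc=lambda x,y:(150+x/2.75,105+y/2.75); tc=lambda x,y:(170+x/3,155+y/3)
# posts: A..D upper row left->right in top, E,F lower
P={'A':((518,498),(76,37)),'B':((342,405),(247,34)),'C':((184,350),(408,28)),'D':((59,291),(562,48)),'E':((579,337),(95,232)),'F':((181,181),(550,237))}
for k,(a,b) in P.items():
    a=bright(S,sc(*a));b=bright(T,tc(*b)); X=tri(a,b); print('post',k,X,"h above stand mm",1e3*(X[2]-.004), proj('scene',X)-a)
N={'B':((386,370),(235,100)),'C':((221,318),(408,95)),'D':((97,225),(572,112)),'m1':((459,237),(250,294)),'m2':((337,198),(394,294))}
for k,(a,b) in N.items():
    X=tri(sc(*a),tc(*b)); print('nose',k,X)
g=cv2.cvtColor(T,cv2.COLOR_BGR2GRAY)
m=(g<38).astype(np.uint8)
cs,_=cv2.findContours(m,cv2.RETR_EXTERNAL,cv2.CHAIN_APPROX_NONE)
for c in cs:
    if cv2.contourArea(c)>500:
        (cx,cy),wh,an=cv2.minAreaRect(c)
        if not(170<cx<390 and 150<cy<300): continue
        W=np.array([onz('top',q,.004)[:2] for q in cv2.boxPoints(((cx,cy),wh,an))])
        print('stand',(round(cx),round(cy)),W.mean(0),np.linalg.norm(W[0]-W[1]),np.linalg.norm(W[1]-W[2]),W[1]-W[0])
for k,(x,y) in {'A':(84,113),'E':(98,300),'F':(544,303)}.items():
    x,y=tc(x,y);x0,y0=int(x)-17,int(y)-15
    q=((g[y0:y0+31,x0:x0+35]>40)*255).astype(np.uint8)
    c=max(cv2.findContours(q,cv2.RETR_EXTERNAL,cv2.CHAIN_APPROX_NONE)[0],key=cv2.contourArea); e=cv2.fitEllipse(c)
    print('seat',k,onz('top',(e[0][0]+x0,e[0][1]+y0),.004),e[1])
E
```

```text
post A [0.6731 0.216  0.0599] h above stand mm 55.86638833634529 [0.2383 0.005 ]
post B [0.6745 0.0677 0.0737] h above stand mm 69.70377419883712 [0.2253 0.0205]
post C [ 0.6845 -0.0724  0.0664] h above stand mm 62.39061269644351 [0.0109 0.0017]
post D [ 0.6769 -0.208   0.0454] h above stand mm 41.42966630420154 [0.2129 0.0449]
post E [0.506  0.1939 0.0517] h above stand mm 47.73495453171533 [ 0.0914 -0.0001]
post F [ 0.5097 -0.1988  0.0353] h above stand mm 31.2804911470177 [0.0775 0.0131]
nose B [0.6193 0.0768 0.0572]
nose C [ 0.6299 -0.0737  0.0402]
nose D [ 0.613  -0.2117  0.0644]
nose m1 [0.4541 0.06   0.0456]
nose m2 [ 0.456  -0.0631  0.0329]
stand (277, 254) [ 0.4536 -0.0022] 0.24979061361248756 0.11304219444410928 [ 0.0092 -0.2496]
stand (350, 252) [ 0.4606 -0.1975] 0.10009632664134571 0.1146260850819499 [ 0.0018 -0.1001]
stand (203, 252) [0.4564 0.196 ] 0.1183878513626264 0.10314212767731402 [ 0.1183 -0.0056]
stand (354, 192) [ 0.625  -0.2082] 0.10484537182453826 0.11639424577392961 [ 0.0022 -0.1048]
stand (198, 189) [0.6235 0.2163] 0.11807171805529473 0.10383793185860138 [ 0.1181 -0.0001]
stand (250, 190) [0.6259 0.0742] 0.11723809408348239 0.10274049664657005 [ 0.1165 -0.0133]
stand (305, 187) [ 0.6366 -0.0743] 0.1030513483218852 0.12177694869695094 [ 0.0103 -0.1025]
seat A [0.6153 0.2172 0.004 ] (23.901262283325195, 24.468088150024414)
seat E [0.4481 0.1972 0.004 ] (24.785844802856445, 25.442882537841797)
seat F [ 0.4524 -0.1982  0.004 ] (24.41115951538086, 25.245351791381836)
```

Post heights (with a bias of about −3 mm) give A=58, B=74, C=66, D=42, E=50, F=34. The noses order as m2=34, C=42, m1=50, B=58, D=66, so the 74 is absent. I'll check those heights with centroids and get the grasp positions.

Run:
```python
from h import *
np.set_printoptions(precision=4,suppress=True)
S=cv2.imread("pics/scene0.png");T=cv2.imread("pics/top0.png")
sc=lambda x,y:(150+x/2.75,105+y/2.75); tc=lambda x,y:(170+x/3,155+y/3)
N={'B':((386,370),(235,100),58),'C':((221,318),(408,95),42),'D':((97,225),(572,112),66),'m1':((459,237),(250,294),50),'m2':((337,198),(394,294),34)}
for k,(a,b,h) in N.items():
    a2=bright(S,sc(*a));b2=bright(T,tc(*b),5); X=tri(a2,b2)
    print(k,"tri",X,"dpx",a2-sc(*a),b2-tc(*b),"xy@h top",onz('top',b2,.004+h/1e3)[:2],"scene",onz('scene',a2,.004+h/1e3)[:2])
for n,px in (('bottle cap',(427,180)),('ball',(170+742/3,155+317/3))): print(n,onz('top',px,.15 if n[1]=='o' else .092))
print('lever tri',tri(sc(92,43),tc(742,317)))
```

```text
B tri [0.6218 0.0738 0.0596] dpx [-2.1636 -0.4455] [ 0.6366 -0.8872] xy@h top [0.6208 0.0749] scene [0.6237 0.0738]
C tri [ 0.6334 -0.0767  0.0407] dpx [-3.3182  0.1818] [-0.2724 -0.5473] xy@h top [ 0.6302 -0.0724] scene [ 0.6378 -0.0771]
D tri [ 0.6147 -0.2132  0.0738] dpx [-3.2727 -2.8182] [-0.4899 -0.1703] xy@h top [ 0.6128 -0.2097] scene [ 0.6132 -0.2196]
m1 tri [0.4564 0.0598 0.0533] dpx [-0.9679 -1.5936] [-0.8386 -0.6066] xy@h top [0.4553 0.0621] scene [0.4579 0.0583]
m2 tri [ 0.4567 -0.0644  0.0385] dpx [-0.7194 -1.587 ] [ 0.5246 -0.2131] xy@h top [ 0.4567 -0.0645] scene [ 0.4562 -0.0646]
bottle cap [ 0.6308 -0.35    0.15  ]
ball [ 0.4414 -0.3437  0.092 ]
lever tri [ 0.4409 -0.3441  0.0887]
```

```bash
python3 -m handwheel '[[[0,0,0],[0,0,-0.83],-1],[[0,0,0],[0,0,-0.83],-1],[[0,0,0],[0,0,-0.83],-1],[[-25.7,-51.5,0],[0,0,0],-1],[[-25.7,-51.5,0],[0,0,0],-1],[[-25.7,-51.5,0],[0,0,0],-1],[[-25.7,-51.5,0],[0,0,0],-1],[[-25.7,-51.5,0],[0,0,0],-1],[[-25.7,-51.5,0],[0,0,0],-1],[[-25.7,-51.5,0],[0,0,0],-1],[[-25.7,-51.5,0],[0,0,0],-1],[[-25.7,-51.5,0],[0,0,0],-1],[[-25.7,-51.5,0],[0,0,0],-1],[[-25.7,-51.5,0],[0,0,0],-1],[[-25.7,-51.5,0],[0,0,0],-1],[[0,0,0],[0,0,0],-1],[[0,0,0],[0,0,0],-1]]' 40
```

```text
clock: 2.22
position: [0.4558, -0.062, 0.193]
ee_rot: [-0.001, 0.0, 1.0, 0.001]
contact_force: [-0.8, 0.2, -0.6]
width: 0.0852
gripper_force: 0.0
```

```bash
python3 -m handwheel '[[[0,-2,45],[0,0,0],-1],[[0,0,45],[0,0,0],-1],[[0,0,45],[0,0,0],-1],[[0,0,30],[0,0,0],-1],[[0,0,20],[0,0,0],-1],[[0,0,0],[0,0,0],-1],[[0,0,0],[0,0,0],1],[[0,0,0],[0,0,0],1],[[0,0,0],[0,0,0],1],[[0,0,0],[0,0,0],1],[[0,0,0],[0,0,0],1],[[0,0,0],[0,0,0],1],[[0,0,0],[0,0,0],1]]' 40
```

```text
clock: 3.85
position: [0.4566, -0.0644, 0.0085]
ee_rot: [-0.0, 0.0, 1.0, 0.0]
contact_force: [-0.8, 0.3, 0.4]
width: 0.0
gripper_force: 0.0
```

Run:
```python
from h import *
a=vision.get_image("scene");b=vision.get_image("top")
cv2.imwrite("pics/s1.png",a);cv2.imwrite("pics/t1.png",b)
g=lambda i,s: cv2.convertScaleAbs(cv2.resize(i,None,fx=s,fy=s,interpolation=cv2.INTER_CUBIC),alpha=1.6)
u=g(a[105:245,150:410],2.14);v=g(b[155:285,170:436],2.09)
w=min(u.shape[1],v.shape[1]);cv2.imwrite("pics/c1.png",np.vstack([u[:,:w],v[:,:w]]))
```

```text
(no output)
```

View pics/c1.png

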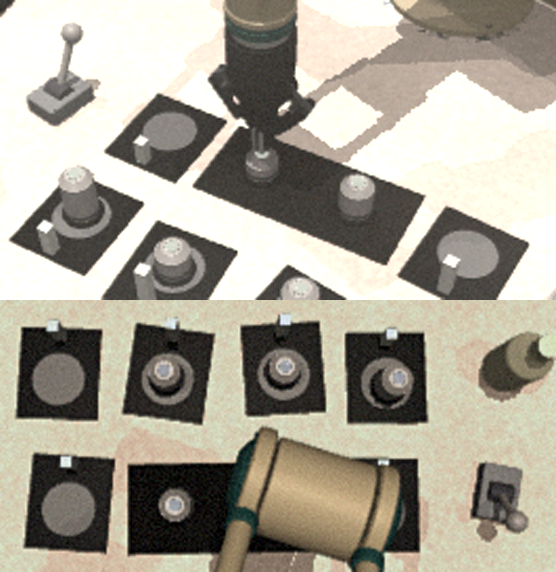

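Run:
```python
from h import *
a=cv2.imread("pics/s1.png")
s=readout.get_state();p=s["position"];q=proj("scene",p);print(p,q,proj("scene",[.4565,-.0645,.038]),proj("scene",[.4565,-.0645,.004]))
c=cv2.resize(a[140:200,235:315],None,fx=8,fy=8,interpolation=cv2.INTER_CUBIC);c=cv2.convertScaleAbs(c,alpha=1.6)
cv2.circle(c,(int((q[0]-235)*8),int((q[1]-140)*8)),5,(0,0,255),2)
cv2.imwrite("pics/c2.png",c)
```

```text
[ 0.45661015 -0.06442921  0.00852904] [271.88627569 183.55259528] [271.80633592 175.48932174] [271.89563251 184.72107587]
```

View pics/c2.png

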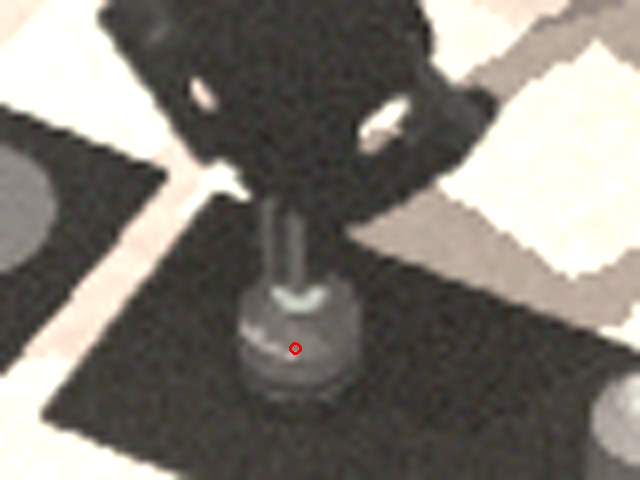

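The objective now sits about 15 mm in front (+x) of the closed fingers, so it was either nudged or squeezed out. I'll lift, back off and measure again.

```bash
python3 -m handwheel '[[[0,0,-40],[0,0,0],1],[[0,0,-50],[0,0,0],-1],[[0,0,-50],[0,0,0],-1],[[0,0,-50],[0,0,0],-1],[[50,0,0],[0,0,0],-1],[[50,0,0],[0,0,0],-1],[[50,0,0],[0,0,0],-1],[[0,0,0],[0,0,0],-1]]'
cat > look.py <<'E'
import sys
from h import *
def look(tag,view=True):
    a=vision.get_image("scene");b=vision.get_image("top")
    cv2.imwrite(f"pics/s{tag}.png",a);cv2.imwrite(f"pics/t{tag}.png",b)
    g=lambda i,s: cv2.convertScaleAbs(cv2.resize(i,None,fx=s,fy=s,interpolation=cv2.INTER_CUBIC),alpha=1.6)
    u=g(a[105:320,150:410],1.5);v=g(b[150:285,170:436],3)
    # scene beneath, left aligned
    w=v.shape[1]; u=cv2.copyMakeBorder(u[:190],0,0,0,max(0,w-u.shape[1]),cv2.BORDER_CONSTANT)
    cv2.imwrite(f"pics/c{tag}.png",np.vstack([v,u[:,:w]])[:600])
    return a,b
if __name__=="__main__": look(sys.argv[1])
E
python3 look.py 3
```

```text
clock: 4.95
position: [0.3032, -0.0636, 0.1983]
ee_rot: [-0.001, 0.001, 1.0, 0.0]
contact_force: [0.5, -0.0, -0.5]
width: 0.0853
gripper_force: 0.0
```

View pics/c3.png

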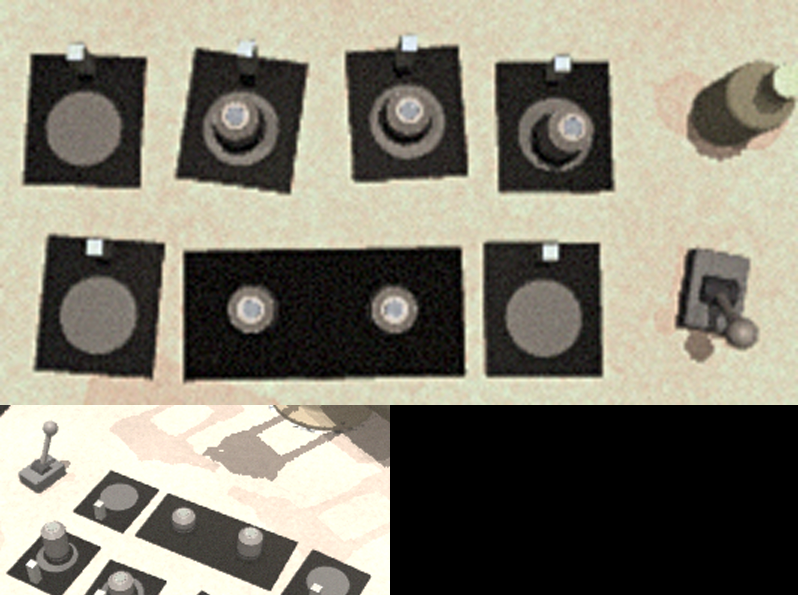

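The objective did not move: the nose is still at crop (394,309). So the fingers closed with tips at its nose or off to one side of it. I'll repeat the grasp with a check of the tip position in the image.

```bash
python3 -m handwheel '[[[-51,0,0],[0,0,0],-1],[[-51,0,0],[0,0,0],-1],[[-51,0,0],[0,0,0],-1],[[0,0,45],[0,0,0],-1],[[0,0,45],[0,0,0],-1],[[0,0,45],[0,0,0],-1],[[0,0,35],[0,0,0],-1],[[0,0,0],[0,0,0],-1],[[0,0,0],[0,0,0],-1]]' 20
python3 - <<'E'
from h import *
a=vision.get_image("scene")
c=cv2.convertScaleAbs(cv2.resize(a[120:200,225:325],None,fx=6,fy=6,interpolation=cv2.INTER_CUBIC),alpha=2)
p=readout.get_state()["position"]
for X,col in((p,(0,0,255)),(p+[0,.0425,.013],(0,255,0)),(p+[0,-.0425,.013],(0,255,0))):
    q=proj("scene",X);cv2.circle(c,(int((q[0]-225)*6),int((q[1]-120)*6)),4,col,2)
cv2.imwrite("pics/c4.png",c)
E
```

```text
clock: 6.18
position: [0.4615, -0.0647, 0.0292]
ee_rot: [0.001, -0.0, 1.0, -0.0]
contact_force: [-0.8, -0.2, -0.5]
width: 0.0855
gripper_force: 0.0
```

View pics/c4.png

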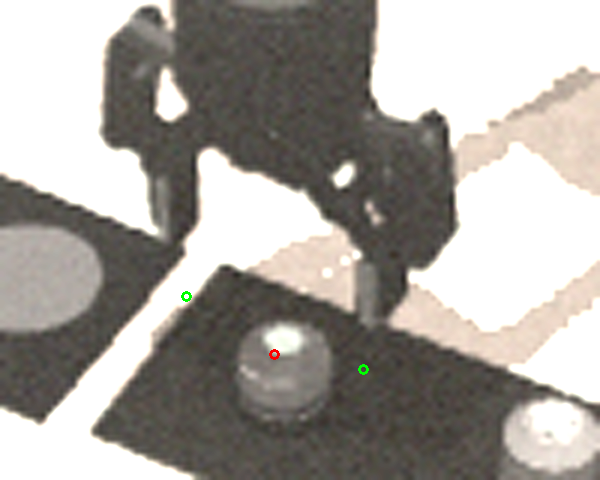

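The picture shows the finger tips at about (168,240) and (372,325). That is some 8 px above where the reported TCP puts them, so the real tips are about 30 mm higher than reported. I'll go down in small steps watching the force, with a partly closed test.

```bash
python3 -m handwheel '[[[0,0,10],[0,0,0],-1],[[0,0,10],[0,0,0],-1],[[0,0,5],[0,0,0],-1],[[0,0,0],[0,0,0],-1]]' 20; python3 -m handwheel '[[[0,0,4],[0,0,0],-1],[[0,0,0],[0,0,0],-1]]'; python3 -m handwheel '[[[0,0,4],[0,0,0],-1],[[0,0,0],[0,0,0],-1]]'
```

```text
clock: 6.72
position: [0.4592, -0.0643, 0.0031]
ee_rot: [-0.001, 0.0, 1.0, 0.0]
contact_force: [-0.0, 0.2, 0.1]
width: 0.0855
gripper_force: 0.0
clock: 6.98
position: [0.4595, -0.0644, -0.0006]
ee_rot: [-0.0, 0.0, 1.0, 0.0]
contact_force: [0.2, -0.0, -0.1]
width: 0.0856
gripper_force: 0.0
clock: 7.22
position: [0.4594, -0.0644, -0.0047]
ee_rot: [-0.0, 0.0, 1.0, 0.0]
contact_force: [0.1, -0.2, 0.1]
width: 0.0854
gripper_force: 0.0
```

```bash
python3 -m handwheel '[[[0,0,3],[0,0,0],-1],[[0,0,0],[0,0,0],-1]]'; python3 -m handwheel '[[[0,0,3],[0,0,0],-1],[[0,0,0],[0,0,0],-1]]';  python3 -m handwheel '[[[0,0,3],[0,0,0],-1],[[0,0,0],[0,0,0],-1]]'; python3 -m handwheel '[[[0,0,3],[0,0,0],-1],[[0,0,0],[0,0,0],-1]]'
```

```text
clock: 7.48
position: [0.4595, -0.0643, -0.0076]
ee_rot: [-0.0, 0.0, 1.0, 0.0]
contact_force: [0.2, 0.7, 0.6]
width: 0.0855
gripper_force: 0.0
clock: 7.72
position: [0.4595, -0.0643, -0.0106]
ee_rot: [-0.0, 0.0, 1.0, 0.0]
contact_force: [0.5, 0.3, -0.5]
width: 0.0856
gripper_force: 0.0
clock: 7.98
position: [0.4595, -0.0644, -0.0136]
ee_rot: [-0.0, 0.0, 1.0, 0.0]
contact_force: [-1.0, -0.3, 0.4]
width: 0.085
gripper_force: 0.0
clock: 8.22
position: [0.4594, -0.0644, -0.0166]
ee_rot: [-0.0, 0.0, 1.0, 0.0]
contact_force: [-0.5, -1.3, -0.7]
width: 0.0856
gripper_force: 0.0
```

No contact even below the nominal mat height, so the offset is real. I'll close here.

```bash
python3 -m handwheel '[[[0,0,4.5],[0,0,0],-1],[[0,0,0],[0,0,0],0],[[0,0,0],[0,0,0],0.3],[[0,0,0],[0,0,0],1],[[0,0,0],[0,0,0],1],[[0,0,0],[0,0,0],1],[[0,0,0],[0,0,0],1],[[0,0,0],[0,0,0],1]]' 40
```

```text
clock: 9.22
position: [0.4598, -0.0644, -0.0206]
ee_rot: [0.0, 0.0, 1.0, 0.0]
contact_force: [-1.5, 0.6, 5.0]
width: 0.038
gripper_force: 40.1
```

```bash
python3 -m handwheel '[[[0,0,-10],[0,0,0],1],[[0,0,-20],[0,0,0],1],[[0,0,-20],[0,0,0],1],[[0,0,0],[0,0,0],1],[[0,0,0],[0,0,0],1]]'
python3 - <<'E'
from h import *
a=vision.get_image("scene")
c=cv2.convertScaleAbs(cv2.resize(a[120:200,225:325],None,fx=6,fy=6,interpolation=cv2.INTER_CUBIC),alpha=2)
p=readout.get_state()["position"]
for X,col in((p,(0,0,255)),(p+[0,0,.030],(0,255,0))):
    q=proj("scene",X);cv2.circle(c,(int((q[0]-225)*6),int((q[1]-120)*6)),4,col,2)
cv2.imwrite("pics/c5.png",c)
E
```

```text
clock: 9.85
position: [0.4592, -0.0643, 0.0287]
ee_rot: [-0.0, 0.0, 1.0, 0.0]
contact_force: [0.3, 0.5, -1.3]
width: 0.0378
gripper_force: 40.6
```

View pics/c5.png

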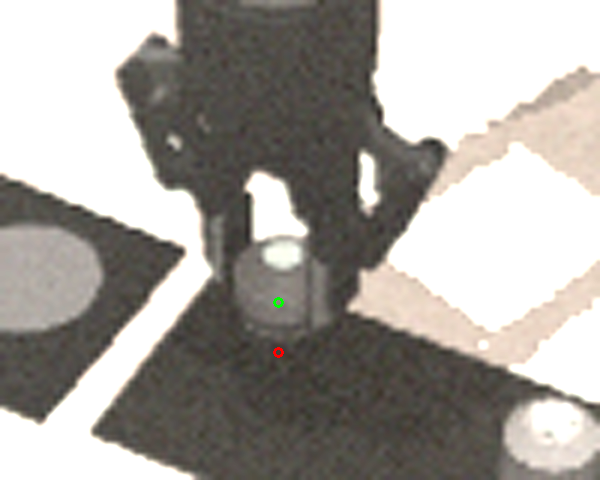

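The 34 is held and lifted, at image centre (283,285), with the pads on the barrel. I'll carry it to dock F.

```bash
python3 -m handwheel '[[[2,-45,0],[0,0,0],1],[[2,-45,0],[0,0,0],1],[[0,-45,0],[0,0,0],1],[[0,0,0],[0,0,0],1],[[0,0,20],[0,0,0],1],[[0,0,20],[0,0,0],1],[[0,0,7],[0,0,0],1],[[0,0,0],[0,0,0],1],[[0,0,0],[0,0,0],1]]'
```

```text
clock: 11.02
position: [0.4562, -0.1994, -0.0175]
ee_rot: [0.0, -0.0, 1.0, -0.0]
contact_force: [0.2, -0.1, -2.4]
width: 0.038
gripper_force: 40.7
```

```bash
python3 -m handwheel '[[[0,0,2],[0,0,0],1],[[0,0,0],[0,0,0],1],[[0,0,0],[0,0,0],0],[[0,0,0],[0,0,0],-1],[[0,0,0],[0,0,0],-1],[[0,0,-20],[0,0,0],-1],[[0,0,-40],[0,0,0],-1],[[0,0,-40],[0,0,0],-1],[[0,52,0],[0,0,0],-1],[[0,52,0],[0,0,0],-1],[[0,52,0],[0,0,0],-1],[[0,52,0],[0,0,0],-1],[[0,53,0],[0,0,0],-1],[[0,0,0],[0,0,0],-1],[[0,0,0],[0,0,0],-1]]'
python3 - <<'E'
from h import *
a=vision.get_image("scene");b=vision.get_image("top");cv2.imwrite("pics/s6.png",a);cv2.imwrite("pics/t6.png",b)
g=lambda i,s: cv2.convertScaleAbs(cv2.resize(i,None,fx=s,fy=s,interpolation=cv2.INTER_CUBIC),alpha=1.7)
cv2.imwrite("pics/c6.png",np.hstack([g(a[130:210,190:270],5),g(b[215:295,320:400],5)]))
E
```

```text
clock: 12.9
position: [0.4556, 0.0613, 0.0801]
ee_rot: [0.0, -0.001, 1.0, -0.0]
contact_force: [0.1, 0.4, -1.3]
width: 0.0854
gripper_force: 0.0
```

View pics/c6.png

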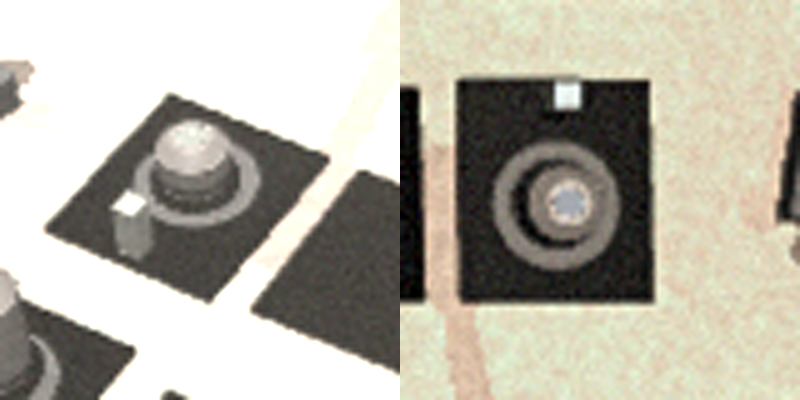

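The 34 stands in dock F: in the top view its nose is near (353.6,255.6) and the seat near (351.2,256). I'll work out the offset and go for the 50.

```bash
python3 - <<'E'
from h import *
print(onz('top',(353.6,255.6),.038), onz('top',(351.2,256),.004))
print(proj('top',[.4525,-.199,.038]))
E
python3 -m handwheel '[[[-1,1,40],[0,0,0],-1],[[0,0,30],[0,0,0],-1],[[0,0,20],[0,0,0],-1],[[0,0,4],[0,0,0],-1],[[0,0,0],[0,0,0],0],[[0,0,0],[0,0,0],0.3],[[0,0,0],[0,0,0],1],[[0,0,0],[0,0,0],1],[[0,0,0],[0,0,0],1],[[0,0,0],[0,0,0],1],[[0,0,0],[0,0,0],1]]' 40
```

```text
[ 0.45172529 -0.19852402  0.038     ] [ 0.45094618 -0.1993173   0.004     ]
[353.78116965 255.30171802]
clock: 14.38
position: [0.4576, 0.0623, -0.0127]
ee_rot: [0.001, -0.0, 1.0, -0.0]
contact_force: [-0.4, -1.8, 5.8]
width: 0.0387
gripper_force: 40.4
```

```bash
python3 -m handwheel '[[[0,0,-10],[0,0,0],1],[[0,0,-25],[0,0,0],1],[[0,0,-25],[0,0,0],1],[[2,45,0],[0,0,0],1],[[2,45,0],[0,0,0],1],[[3,45,0],[0,0,0],1],[[0,0,0],[0,0,0],1],[[0,0,25],[0,0,0],1],[[0,0,25],[0,0,0],1],[[0,0,7],[0,0,0],1],[[0,0,0],[0,0,0],1],[[0,0,0],[0,0,0],1]]'
```

```text
clock: 15.88
position: [0.4506, 0.1975, -0.01]
ee_rot: [0.001, 0.0, 1.0, 0.0]
contact_force: [-0.1, 0.1, -1.5]
width: 0.0383
gripper_force: 40.9
```

```bash
python3 -m handwheel '[[[0,0,2],[0,0,0],1],[[0,0,0],[0,0,0],1],[[0,0,0],[0,0,0],0],[[0,0,0],[0,0,0],-1],[[0,0,0],[0,0,0],-1],[[0,0,-20],[0,0,0],-1],[[0,0,-45],[0,0,0],-1],[[0,0,-45],[0,0,0],-1],[[-43,-30.6,0],[0,0,0],-1],[[-43,-30.6,0],[0,0,0],-1],[[-43,-30.6,0],[0,0,0],-1],[[-43,-30.6,0],[0,0,0],-1],[[0,0,0],[0,0,0],-1],[[0,0,0],[0,0,0],-1]]'
python3 - <<'E'
from h import *
a=vision.get_image("scene");b=vision.get_image("top");cv2.imwrite("pics/s7.png",a);cv2.imwrite("pics/t7.png",b)
q=proj('top',[.4485,.197,.054]);print(q,bright(b,q,5),onz('top',bright(b,q,5),.054))
for k,p in {'F34':(.4525,-.199,.038),'D66':(.6128,-.2097,.07),'C42':(.6302,-.0724,.046)}.items():
    q=proj('top',p);print(k,q,bright(b,q,5))
E
```

```text
clock: 17.62
position: [0.6206, 0.0754, 0.0965]
ee_rot: [-0.001, 0.0, 1.0, 0.0]
contact_force: [-0.6, 0.2, 0.1]
width: 0.0854
gripper_force: 0.0
[199.0063805  254.19603453] [202.2826087 252.2826087] [0.45344584 0.18894689 0.054     ]
F34 [353.78116965 255.30171802] [353.10326087 254.94565217]
D66 [360.15971199 192.15043794] [359.68131868 191.76373626]
C42 [305.74154082 186.13256718] [305.758 185.884]
```

```bash
python3 -m handwheel '[[[-2,0,40],[0,0,0],-1],[[0,0,35],[0,0,0],-1],[[0,0,25],[0,0,0],-1],[[0,0,5],[0,0,0],-1],[[0,0,0],[0,0,0],0],[[0,0,0],[0,0,0],0.3],[[0,0,0],[0,0,0],1],[[0,0,0],[0,0,0],1],[[0,0,0],[0,0,0],1],[[0,0,0],[0,0,0],1],[[0,0,0],[0,0,0],1]]' 40
python3 - <<'E'
import cv2
g=lambda i,s: cv2.convertScaleAbs(cv2.resize(i,None,fx=s,fy=s,interpolation=cv2.INTER_CUBIC),alpha=1.7)
import numpy as np
a=cv2.imread("pics/s7.png");b=cv2.imread("pics/t7.png")
cv2.imwrite("pics/c7.png",np.hstack([g(a[185:265,320:400],5),g(b[215:295,165:245],5)]))
E
```

```text
clock: 19.1
position: [0.6247, 0.0754, -0.0062]
ee_rot: [0.001, 0.0, 1.0, 0.0]
contact_force: [-1.8, 0.8, 6.0]
width: 0.0389
gripper_force: 40.8
```

View pics/c7.png

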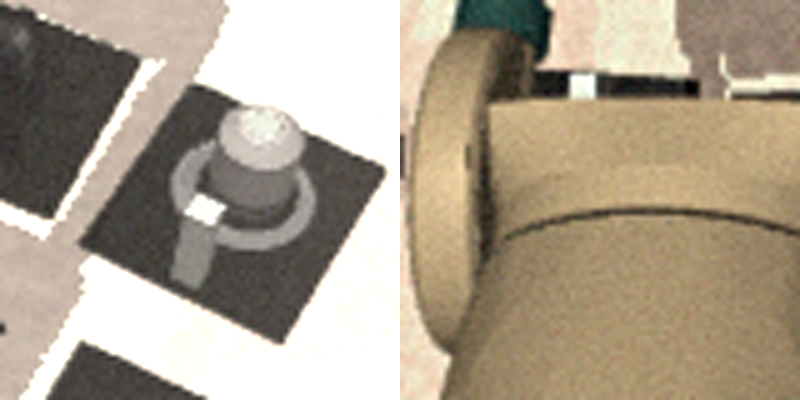

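The left view shows the 50 centred on seat E; in the top view the arm hides it. The 58 is gripped, so I'll carry it to dock A.

```bash
python3 -m handwheel '[[[0,0,-10],[0,0,0],1],[[0,0,-25],[0,0,0],1],[[0,0,-25],[0,0,0],1],[[2,47,0],[0,0,0],1],[[2,47,0],[0,0,0],1],[[1,47.6,0],[0,0,0],1],[[0,0,0],[0,0,0],1],[[0,0,25],[0,0,0],1],[[0,0,25],[0,0,0],1],[[0,0,7],[0,0,0],1],[[0,0,0],[0,0,0],1],[[0,0,0],[0,0,0],1]]'
```

```text
clock: 20.6
position: [0.6196, 0.2165, -0.0041]
ee_rot: [0.001, 0.0, 1.0, 0.0]
contact_force: [0.3, -0.0, -2.0]
width: 0.0381
gripper_force: 40.8
```

```bash
python3 -m handwheel '[[[0,0,2],[0,0,0],1],[[0,0,0],[0,0,0],1],[[0,0,0],[0,0,0],0],[[0,0,0],[0,0,0],-1],[[0,0,0],[0,0,0],-1],[[0,0,-20],[0,0,0],-1],[[0,0,-45],[0,0,0],-1],[[0,0,-45],[0,0,0],-1],[[-2,-48.2,0],[0,0,0],-1],[[-2,-48.2,0],[0,0,0],-1],[[-2,-48.2,0],[0,0,0],-1],[[-2,-48.2,0],[0,0,0],-1],[[-2,-48.2,0],[0,0,0],-1],[[-2,-48.2,0],[0,0,0],-1],[[0,0,0],[0,0,0],-1],[[0,0,0],[0,0,0],-1]]'
python3 - <<'E'
from h import *
b=vision.get_image("top");cv2.imwrite("pics/t8.png",b)
for k,p in {'F34':(.4525,-.199,.038),'D66':(.6128,-.2097,.07),'E50':(.4485,.197,.054),'A58':(.6155,.217,.062)}.items():
    q=proj('top',p);print(k,q,bright(b,q,5))
E
```

```text
clock: 22.6
position: [0.6304, -0.0721, 0.1029]
ee_rot: [-0.0, 0.0, 1.0, 0.0]
contact_force: [0.3, 0.5, 0.1]
width: 0.0854
gripper_force: 0.0
F34 [353.78116965 255.30171802] [353.36842105 252.34210526]
D66 [360.15971199 192.15043794] [359.19014085 191.86619718]
E50 [199.0063805  254.19603453] [199.83185841 254.50442478]
A58 [193.31376819 188.36778989] [193.31952663 188.68047337]
```

```bash
python3 -m handwheel '[[[-1,0,40],[0,0,0],-1],[[0,0,40],[0,0,0],-1],[[0,0,25],[0,0,0],-1],[[0,0,12],[0,0,0],-1],[[0,0,4],[0,0,0],-1],[[0,0,0],[0,0,0],0],[[0,0,0],[0,0,0],0.3],[[0,0,0],[0,0,0],1],[[0,0,0],[0,0,0],1],[[0,0,0],[0,0,0],1],[[0,0,0],[0,0,0],1],[[0,0,0],[0,0,0],1]]' 40
```

```text
clock: 24.15
position: [0.6326, -0.0728, -0.0165]
ee_rot: [0.001, 0.0, 1.0, -0.0]
contact_force: [-0.0, -0.8, 5.7]
width: 0.0382
gripper_force: 40.9
```

```bash
python3 -m handwheel '[[[0,0,-10],[0,0,0],1],[[0,0,-25],[0,0,0],1],[[0,0,-25],[0,0,0],1],[[44,3.2,0],[0,0,0],1],[[44,3.2,0],[0,0,0],1],[[44,3.2,0],[0,0,0],1],[[44,3.2,0],[0,0,0],1],[[0,0,0],[0,0,0],1],[[0,0,25],[0,0,0],1],[[0,0,25],[0,0,0],1],[[0,0,8],[0,0,0],1],[[0,0,0],[0,0,0],1],[[0,0,0],[0,0,0],1]]'
```

```text
clock: 25.78
position: [0.4567, -0.0599, -0.0154]
ee_rot: [0.001, 0.0, 1.0, -0.0]
contact_force: [-0.9, -0.7, -1.4]
width: 0.0385
gripper_force: 40.8
```

```bash
python3 -m handwheel '[[[0,0,1],[0,0,0],1],[[0,0,0],[0,0,0],1],[[0,0,0],[0,0,0],0],[[0,0,0],[0,0,0],-1],[[0,0,0],[0,0,0],-1],[[0,0,-20],[0,0,0],-1],[[0,0,-45],[0,0,0],-1],[[0,0,-50],[0,0,0],-1],[[-39.6,-37.5,0],[0,0,0],-1],[[-39.6,-37.5,0],[0,0,0],-1],[[-39.6,-37.5,0],[0,0,0],-1],[[-39.6,-37.5,0],[0,0,0],-1],[[0,0,0],[0,0,0],-1],[[0,0,0],[0,0,0],-1]]'
```

```text
clock: 27.52
position: [0.6131, -0.2091, 0.0973]
ee_rot: [-0.001, 0.0, 1.0, 0.001]
contact_force: [-1.2, -0.0, 0.7]
width: 0.0853
gripper_force: 0.0
```

```bash
python3 -m handwheel '[[[0,0,40],[0,0,0],-1],[[0,0,40],[0,0,0],-1],[[0,0,18],[0,0,0],-1],[[0,0,4],[0,0,0],-1],[[0,0,0],[0,0,0],0],[[0,0,0],[0,0,0],0.3],[[0,0,0],[0,0,0],1],[[0,0,0],[0,0,0],1],[[0,0,0],[0,0,0],1],[[0,0,0],[0,0,0],1],[[0,0,0],[0,0,0],1]]' 40
```

```text
clock: 28.9
position: [0.6152, -0.2103, -0.0023]
ee_rot: [0.001, 0.0, 1.0, -0.001]
contact_force: [0.4, -1.0, 6.2]
width: 0.0389
gripper_force: 41.2
```

```bash
python3 -m handwheel '[[[0,0,-10],[0,0,0],1],[[0,0,-25],[0,0,0],1],[[0,0,-25],[0,0,0],1],[[-5,44.6,0],[0,0,0],1],[[-5,44.6,0],[0,0,0],1],[[-5,44.6,0],[0,0,0],1],[[0,0,0],[0,0,0],1],[[0,0,25],[0,0,0],1],[[0,0,25],[0,0,0],1],[[0,0,8],[0,0,0],1],[[0,0,0],[0,0,0],1],[[0,0,0],[0,0,0],1]]'
```

```text
clock: 30.4
position: [0.6295, -0.0764, -0.0015]
ee_rot: [0.0, 0.0, 1.0, -0.0]
contact_force: [-0.1, -0.3, -1.5]
width: 0.0386
gripper_force: 40.9
```

```bash
python3 -m handwheel '[[[0,0,1],[0,0,0],1],[[0,0,0],[0,0,0],1],[[0,0,0],[0,0,0],0],[[0,0,0],[0,0,0],-1],[[0,0,0],[0,0,0],-1],[[0,0,-20],[0,0,0],-1],[[0,0,-45],[0,0,0],-1],[[0,0,-50],[0,0,0],-1],[[47,0,0],[0,0,0],-1],[[47,0,0],[0,0,0],-1],[[47,0,0],[0,0,0],-1],[[47,0,0],[0,0,0],-1],[[47,0,0],[0,0,0],-1],[[47,0,0],[0,0,0],-1],[[47,0,0],[0,0,0],-1],[[0,0,0],[0,0,0],-1]]'
cat > chk.py <<'E'
import sys
from look import *
a,b=look(sys.argv[1])
Q={'F34':(.4525,-.199,.038),'E50':(.4485,.197,.054),'A58':(.6155,.217,.062),'C66':(.628,-.0765,.07)}
Q['m42' if sys.argv[2]=='m' else 'D42']=(.4543,-.0595,.046) if sys.argv[2]=='m' else (.618,-.2087,.046)
for k,p in Q.items():
    m=bright(b,proj('top',p),5); print(k,"off target mm",np.round(1e3*(onz('top',m,p[2])-p)[:2],1))
E
python3 chk.py 9 m
```

```text
clock: 32.4
position: [0.2964, -0.0746, 0.1117]
ee_rot: [-0.001, 0.001, 1.0, 0.0]
contact_force: [0.1, -0.2, 0.2]
width: 0.0852
gripper_force: 0.0
F34 off target mm [1.1 1.2]
E50 off target mm [-0.6 -1.3]
A58 off target mm [-0.4  0.4]
C66 off target mm [1.2 1.8]
m42 off target mm [-0.8  0.3]
```

View pics/c9.png

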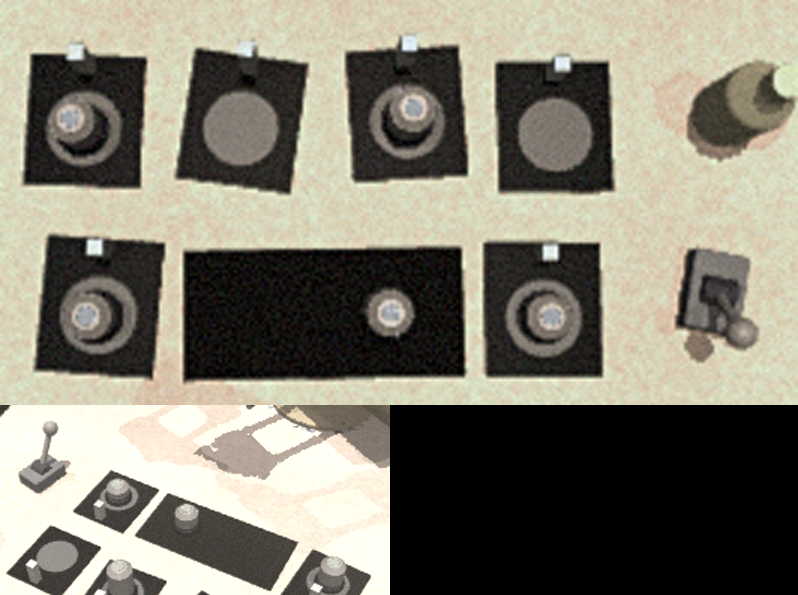

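All four placed objectives sit on their seats to within 2 mm. The 42 is on the mat at crop (390,313), and seat D is free at crop (555,134).

```bash
python3 -c "
from h import *
print(onz('top',(170+555/3,150+134/3),.004))"; python3 -m handwheel '[[[-40,5,0],[0,0,0],-1],[[-40,5,0],[0,0,0],-1],[[-40,5,0],[0,0,0],-1],[[-40,0,0],[0,0,0],-1],[[0,0,0],[0,0,0],-1],[[0,0,40],[0,0,0],-1],[[0,0,40],[0,0,0],-1],[[0,0,30],[0,0,0],-1],[[0,0,14],[0,0,0],-1],[[0,0,4],[0,0,0],-1],[[0,0,0],[0,0,0],0],[[0,0,0],[0,0,0],0.3],[[0,0,0],[0,0,0],1],[[0,0,0],[0,0,0],1],[[0,0,0],[0,0,0],1],[[0,0,0],[0,0,0],1],[[0,0,0],[0,0,0],1]]' 40
```

```text
[ 0.61732311 -0.21079112  0.004     ]
clock: 34.62
position: [0.4608, -0.061, -0.0149]
ee_rot: [0.001, 0.0, 1.0, -0.0]
contact_force: [-1.0, 0.1, 6.3]
width: 0.0381
gripper_force: 40.3
```

```bash
python3 -m handwheel '[[[0,0,-10],[0,0,0],1],[[0,0,-25],[0,0,0],1],[[0,0,-25],[0,0,0],1],[[-41,-37,0],[0,0,0],1],[[-41,-37,0],[0,0,0],1],[[-41,-37,0],[0,0,0],1],[[-41,-37.5,0],[0,0,0],1],[[0,0,0],[0,0,0],1],[[0,0,25],[0,0,0],1],[[0,0,25],[0,0,0],1],[[0,0,8],[0,0,0],1],[[0,0,0],[0,0,0],1],[[0,0,0],[0,0,0],1]]'
```

```text
clock: 36.25
position: [0.6244, -0.2093, -0.0131]
ee_rot: [0.001, -0.0, 1.0, -0.0]
contact_force: [0.2, 0.3, -1.5]
width: 0.0383
gripper_force: 40.8
```

```bash
python3 -m handwheel '[[[0,0,1],[0,0,0],1],[[0,0,0],[0,0,0],1],[[0,0,0],[0,0,0],0],[[0,0,0],[0,0,0],-1],[[0,0,0],[0,0,0],-1],[[0,0,-20],[0,0,0],-1],[[0,0,-45],[0,0,0],-1],[[0,0,-50],[0,0,0],-1],[[47,0,0],[0,0,0],-1],[[47,0,0],[0,0,0],-1],[[47,0,0],[0,0,0],-1],[[47,0,0],[0,0,0],-1],[[47,0,0],[0,0,0],1],[[47,0,0],[0,0,0],1],[[47,0,0],[0,0,0],1],[[0,0,0],[0,0,0],1],[[0,0,0],[0,0,0],1]]'; python3 chk.py 10 d
python3 - <<'E'
from h import *
b=cv2.imread("pics/t10.png")
print("ball",onz('top',(170+742/3,150+332/3),.092),"base corners", [np.round(onz('top',(170+x/3,150+y/3),.025)[:2],4) for x,y in((690,250),(749,256),(741,336),(680,328))])
E
```

```text
clock: 38.38
position: [0.296, -0.2101, 0.1006]
ee_rot: [0.001, 0.0, 1.0, -0.001]
contact_force: [0.3, -0.1, -0.1]
width: 0.0004
gripper_force: 0.0
F34 off target mm [1.5 2.4]
E50 off target mm [-1.1 -2. ]
A58 off target mm [-0.  -0.4]
C66 off target mm [2.3 2.7]
D42 off target mm [-3.8 -1.3]
ball [ 0.44138837 -0.34372444  0.092     ] base corners [array([ 0.5125, -0.3249]), array([ 0.5081, -0.3771]), array([ 0.438 , -0.3681]), array([ 0.444 , -0.3146])]
```

View pics/c10.png

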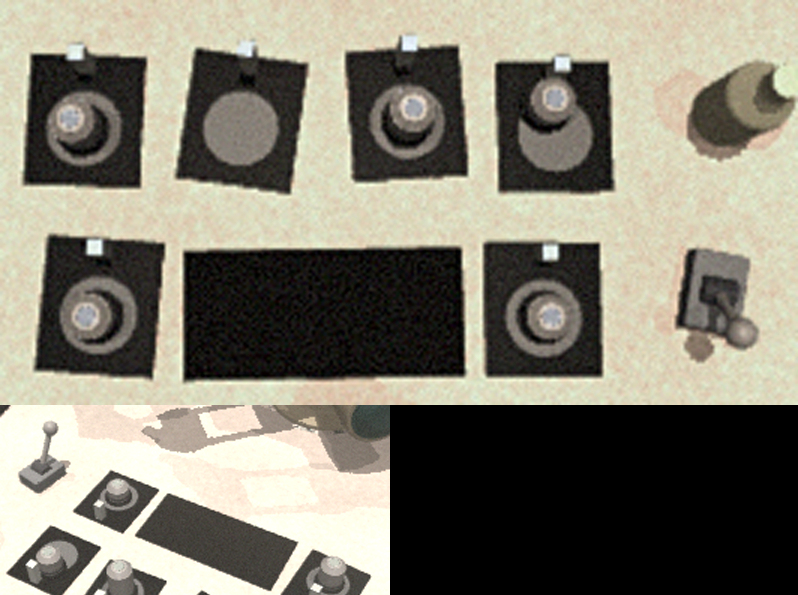

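The 42 has been knocked about 30 mm towards D's post, with its nose now at crop (555,98). The other four are fine. I'll pick it up again.

Run:
```python
from h import *
b=cv2.imread("pics/t10.png");s=(170+555/3,150+98/3);m=bright(b,s,4)
for q in(s,m):print(q,onz('top',q,.046))
```

```text
(355.0, 182.66666666666666) [ 0.64206789 -0.20188508  0.046     ]
[355.58823529 182.42352941] [ 0.64274921 -0.20344126  0.046     ]
```

```bash
python3 -m handwheel '[[[-49.8,1,0],[0,0,0],-1],[[-49.8,1,0],[0,0,0],-1],[[-49.8,1,0],[0,0,0],-1],[[-49.8,1,0],[0,0,0],-1],[[-49.8,1,0],[0,0,0],-1],[[-49.8,1,0],[0,0,0],-1],[[-49.8,1,0],[0,0,0],-1],[[0,0,0],[0,0,0],-1],[[0,0,40],[0,0,0],-1],[[0,0,40],[0,0,0],-1],[[0,0,20],[0,0,0],-1],[[0,0,14],[0,0,0],-1],[[0,0,0],[0,0,0],-1]]' 40; python3 -m handwheel '[[[0,0,2],[0,0,0],-1],[[0,0,0],[0,0,0],0],[[0,0,0],[0,0,0],0.3],[[0,0,0],[0,0,0],1],[[0,0,0],[0,0,0],1],[[0,0,0],[0,0,0],1],[[0,0,0],[0,0,0],1],[[0,0,0],[0,0,0],1]]' 40
```

```text
clock: 40.1
position: [0.6429, -0.2017, -0.015]
ee_rot: [-0.001, -0.0, 1.0, 0.0]
contact_force: [-0.0, -0.2, 0.3]
width: 0.0851
gripper_force: 0.0
clock: 41.1
position: [0.6442, -0.2025, -0.015]
ee_rot: [0.001, 0.0, 1.0, -0.0]
contact_force: [-0.5, -0.1, 5.4]
width: 0.0378
gripper_force: 40.9
```

```bash
python3 -m handwheel '[[[0,0,-10],[0,0,0],1],[[0,0,-10],[0,0,0],1],[[12,-3.5,0],[0,0,0],1],[[13,-3.5,0],[0,0,0],1],[[0,0,0],[0,0,0],1],[[0,0,10],[0,0,0],1],[[0,0,9.5],[0,0,0],1],[[0,0,0],[0,0,0],1],[[0,0,0],[0,0,0],0],[[0,0,0],[0,0,0],-1],[[0,0,0],[0,0,0],-1],[[0,0,-20],[0,0,0],-1],[[0,0,-45],[0,0,0],-1],[[0,0,-50],[0,0,0],-1]]'; python3 -m handwheel '[[[47,0,0],[0,0,0],-1],[[47,0,0],[0,0,0],-1],[[47,0,0],[0,0,0],-1],[[47,0,0],[0,0,0],-1],[[47,0,0],[0,0,0],1],[[47,0,0],[0,0,0],1],[[47,0,0],[0,0,0],1],[[0,0,0],[0,0,0],1],[[0,0,0],[0,0,0],1]]'; python3 chk.py 11 d
```

```text
clock: 42.85
position: [0.6181, -0.209, 0.0998]
ee_rot: [-0.001, 0.0, 1.0, 0.001]
contact_force: [0.8, 0.1, 0.1]
width: 0.0854
gripper_force: 0.0
clock: 43.98
position: [0.2906, -0.21, 0.1]
ee_rot: [0.001, 0.0, 1.0, -0.001]
contact_force: [-0.0, 0.6, -0.4]
width: -0.0003
gripper_force: 0.0
F34 off target mm [0.9 1.4]
E50 off target mm [-0.5 -1.6]
A58 off target mm [-0.5 -0.3]
C66 off target mm [1.6 2.4]
D42 off target mm [ 0.2 -1.6]
```

All five are home, within 2.5 mm. The lever ball is at about (0.441,−0.344) and the push direction is about −8°. I'll go behind it with shut fingers.

```bash
python3 -m handwheel '[[[-36,-42,0],[0,0,0],1],[[-36,-42,0],[0,0,0],1],[[-35,-41,0],[0,0,0],1],[[0,0,0],[0,0,0],1],[[0,0,25],[0,0,0],1],[[0,0,20],[0,0,0],1],[[0,0,0],[0,0,0],1]]' && python3 -m handwheel '[[[-15,-2,0],[0,0,0],1],[[-15,-2,0],[0,0,0],1],[[-12,-2,0],[0,0,0],1],[[-12,-2,0],[0,0,0],1],[[-12,-2,0],[0,0,0],1],[[-10,-1,0],[0,0,0],1],[[0,0,0],[0,0,0],1]]'
```

```text
clock: 44.95
position: [0.3958, -0.3323, 0.0529]
ee_rot: [-0.002, -0.001, 1.0, 0.002]
contact_force: [-0.0, 0.2, 0.1]
width: 0.0002
gripper_force: 0.0
clock: 45.82
position: [0.4736, -0.3454, 0.0543]
ee_rot: [0.0, -0.0, 1.0, 0.0]
contact_force: [0.0, -0.4, -0.8]
width: 0.0005
gripper_force: 0.0
```

```bash
python3 -m handwheel '[[[-5,-1,0],[0,0,0],1],[[-5,-1,0],[0,0,0],1],[[-4,0,0],[0,0,0],1],[[0,0,0],[0,0,0],1]]'; python3 -m handwheel '[[[-2,0,0],[0,0,0],1],[[0,0,0],[0,0,0],1]]';python3 - <<'E'
from h import *
a=vision.get_image("scene");cv2.imwrite("pics/s12.png",a)
cv2.imwrite("pics/c12.png",cv2.convertScaleAbs(cv2.resize(a[95:175,140:240],None,fx=6,fy=6,interpolation=cv2.INTER_CUBIC),alpha=1.7))
E
```

```text
clock: 46.32
position: [0.4871, -0.3474, 0.0546]
ee_rot: [0.0, -0.0, 1.0, -0.0]
contact_force: [-0.5, 0.7, -0.7]
width: -0.0001
gripper_force: 0.0
clock: 46.58
position: [0.4887, -0.3473, 0.0546]
ee_rot: [0.0, 0.0, 1.0, 0.0]
contact_force: [0.6, 0.7, -0.3]
width: 0.0
gripper_force: 0.2
```

View pics/c12.png

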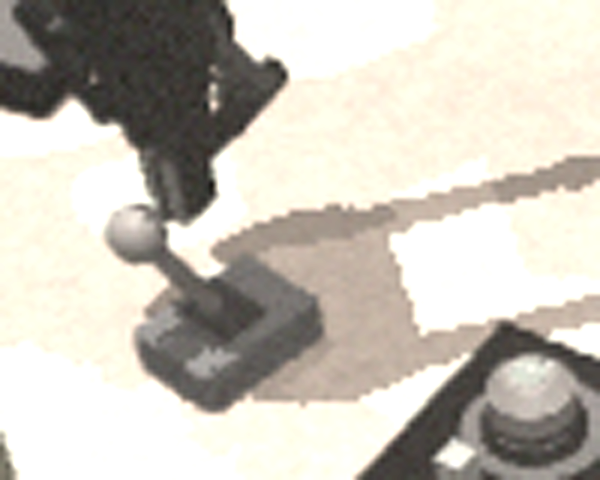

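The lever leans away, with the ball at about (162.5,133.8), and the fingers are behind it. I'll keep pushing until the stop is felt.

```bash
python3 -c "
from h import *
for t in(.25,.35,.5): print(t,proj('scene',[.4757+.08*np.sin(t)*.99,-.3462-.08*np.sin(t)*.14,.022+.08*np.cos(t)]))"
for i in 1; do python3 -m handwheel '[[[-2,0,0],[0,0,0],1],[[0,0,0],[0,0,0],1]]'; done; python3 -m handwheel '[[[-2,0,0],[0,0,0],1],[[0,0,0],[0,0,0],1]]'; python3 -m handwheel '[[[-2,0,0],[0,0,0],1],[[0,0,0],[0,0,0],1]]'
```

```text
0.25 [168.02445558 128.49723779]
0.35 [165.99698184 130.75583532]
0.5 [163.20154344 134.46830353]
clock: 46.88
position: [0.4908, -0.3473, 0.0546]
ee_rot: [0.0, -0.0, 1.0, 0.0]
contact_force: [-0.4, 0.2, 0.3]
width: 0.0001
gripper_force: 0.2
clock: 47.12
position: [0.4929, -0.3473, 0.0545]
ee_rot: [0.0, -0.0, 1.0, 0.0]
contact_force: [-0.2, 0.3, 0.0]
width: 0.0003
gripper_force: 0.2
clock: 47.38
position: [0.4936, -0.3472, 0.0544]
ee_rot: [-0.001, -0.0, 1.0, 0.0]
contact_force: [-3.7, -0.1, 0.3]
width: 0.0002
gripper_force: 1.9
```

The stop is felt (−3.7 N). I'll back off, retreat and do a final check.

```bash
python3 -m handwheel '[[[10,0,0],[0,0,0],1],[[30,0,0],[0,0,0],1],[[45,3,-10],[0,0,0],1],[[45,10,-40],[0,0,0],1],[[45,10,-20],[0,0,0],1],[[0,0,0],[0,0,0],1],[[0,0,0],[0,0,0],1]]'; python3 chk.py 13 d
```

```text
clock: 48.25
position: [0.3204, -0.3249, 0.1249]
ee_rot: [0.001, 0.0, 1.0, -0.001]
contact_force: [0.2, -1.0, -0.8]
width: -0.0001
gripper_force: 0.0
F34 off target mm [0.8 3.1]
E50 off target mm [-0.6 -1.7]
A58 off target mm [-1.3  0.3]
C66 off target mm [1.3 2. ]
D42 off target mm [-0.2 -1.5]
```

View pics/c13.png

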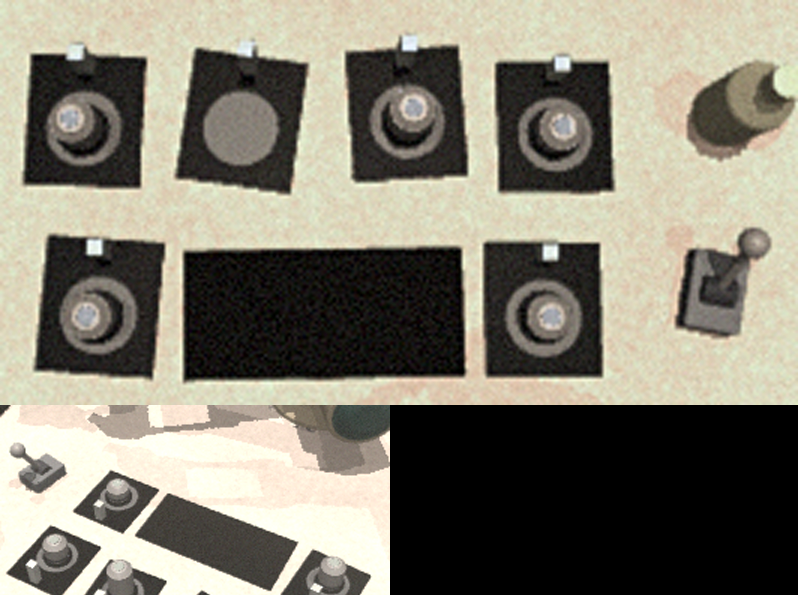

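All five objectives are centred on their own seats, and the lever is fully over with its ball at crop (754,243). The bottle hasn't moved, and the robot is clear.

```bash
python3 -c "
from rig import manip
print(manip.sign_off())"
```

```text
the job is handed in; nothing more can be done
None
```

I handed the job in at about 48 s: all five objectives present (34, 42, 50, 58 and 66 mm; the 74 mm is absent) stand in their own docks within about 3 mm, and the ready lever was then pushed to its stop; the dish, bottle and box were never touched, and sign-off returned no verdict.

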